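# Cap the open optical port with its sprung dust cap

### The job

The detector head on the lab bench has been left with its lens open. Take the large white dust cap with the blue tabs by squeezing its two tabs together, lower it into the port on top of the head until its flange lies flat on the rim, then let go so that the tabs spring apart and the cap locks under the rim.

Things in the scene. Friction and masses are not known exactly. Their poses are not given: they have to be found in the camera images.
- cap_grip (a point): On the axis of the loose, upright cap, between its two blue tabs (30 mm tall, 22 wide), 20 mm above the top of its white flange, 51 mm above its underside. Flange 92 mm across, 4 thick; black plug below 60 across, 27 deep, nose tapering to 44 over the lowest 12. Tabs face along y; squeeze along y, fingertips just above the flange. About 100 g. The small grey cap, mouse and rack are not needed.
- port_rim (a point): Centre of the port's mouth, level with the top of its aluminium rim, 82 mm above the bench; z up. Fixed silver head 156 x 136 x 50 mm; collar 104 mm across and 32 deep, mouth 66 across. The lip is 5 mm thick; below it the bore is 90 mm wide, so the teeth spring out under it. Any cap yaw fits. Cap home: flange on the rim, cap_grip 24 mm above this point.
- cap_left (a joint): Travel (m) of the blue tab on the cap's +y side: 0 sprung fully out, 0.011 squeezed home against its stop (about 5 N). Over both tabs' outer faces: 52 mm at rest, 30 mm squeezed; the cap can be carried by them. The tab's grey latch tooth, its top 10.5 mm below the flange's underside, reaches 40 mm from the axis at rest (too wide for the mouth), 29 mm squeezed.
- cap_right (a joint): Travel (m) of the blue tab on the cap's -y side, a mirror image of the left one: 0 sprung fully out, 0.011 squeezed home.
Mind the look-alikes: they are no part of the job. What is shaped like the part that bears cap_grip but red is not meant.

How it is judged:
By the outcome, as a careful person would: the job done as asked, in the order asked, and still so for the second after the job is handed in, with the robot touching nothing.
It also fails if it takes over 40 s, if anything falls off the work surface, if the arm or the gripper's body presses on something with over 40 N, if the wrist force passes 120 N, or if a joint passes its speed limit or range.

### The arm

A 7-joint arm with a two-finger parallel gripper is mounted at the origin on the work surface. World frame = base frame: x ahead of the robot, y to its left, z up, the work surface at z = 0. Lengths are in m, angles in degrees, forces in N, time in s.
With the tool pointing down it reaches from about 0.4 to 0.85 m from the base axis. Payload 6.9 kg.
Tool frame: the origin (TCP) lies on the centre line of the jaws, within the pads' length; the fingertips stand 22 mm ahead of it and the grasp point (between the pads) lies 3 mm ahead of it; z points along the fingers, y is the direction in which the jaws open and shut (so a half turn about z gives the same grasp; the last joint's range is limited). The gripper opens to 85 mm and grips with 20 to 120 N. Pads are 22 mm wide; open, the fingers measure 114 mm over their backs; the gripper's body (76 mm by 85 mm) begins 54 mm behind the grasp point. The pads swing forward as they close: fully open they stand 13 mm farther back than shut.
Start: joints at [-60.361, 29.078, -13.613, 85.955, 7.202, 65.827, -8.869], TCP at [0.25, 0.573, 0.253] pointing down, gripper open.
Joint ranges: [-176.47, 176.47], [-13.61, 117.27], [-81.72, 77.17], [0.22, 143.17], [-87.28, 267.28], [10, 112.55], [-165.47, 165.47]. Speed limits (degrees/s): [136.94, 136.94, 180, 180, 180, 180, 180].

### API

Orientations are given as [roll, pitch, yaw] about the fixed x, y, z axes, in that order (R = Rz(yaw) Ry(pitch) Rx(roll)).
In Python, from bench import arm, vision gives the robot as it stands. The module is installed in compiled form; this text tells all that it offers.
- The arm moves only by the shell command python3 -m crank 'ROWS' [FORCE]. ROWS is JSON, one flat list of numbers, 7 for each row, row after row: the turn, a rotation vector about the tool's x, y, z in rad, then the shift along the tool's x, y, z in m, then the closure, from 0 (fully open) to 1 (shut). In form: [ax, ay, az, x, y, z, claw, ax, ay, az, x, y, z, claw, ...]. A call has 1 to 10 rows; each row shifts and turns the pose as measured when the row begins, along the tool's axes as they then stand; what a row does not reach is not made up. A row lasts 1/8 s, in which the tool goes at most 62.5 mm and 10.7 degrees, less where a joint would pass 70% of its speed; a pose out of reach is approached as far as the arm can. A call is refused whole if a number of a shift passes 0.0625 or a number of a turn 0.188, either way. A call with a gripper value outside its range is refused whole. The fingers move at their own pace and stop on an object; FORCE is the grip in N (left out, the last holds). Time passes only in rows, so rows that do not move let the fingers close. It gives the time, the measured TCP pose, the force and the opening at its end, in the units of the state.
- arm.sense(): the state, without advancing time (a new reading comes with each control period).
- vision.get_image(name): name is "scene" or "top"; returns a dict with "color" (384x512x3 uint8, red, green, blue), "camera_matrix" (3x3 intrinsics, pixels), "rvec" (rotation vector, rad) and "tvec" (3), from world to camera coordinates, as OpenCV has them. Camera axes: x right, y down, z forward; pixel columns grow to the right and rows downward; lengths in m; the calibration is good to about 2 mm. A picture is of the moment at which its call begins. There is no depth.
- arm.close_job(): hands the job in, once; it reports no verdict.
The state is a dict: "time_s": time; "q": joint angles; "joint_velocities": joint speeds; "tau": joint torques, N m; "position": TCP position; "tcp_rot": TCP orientation; "force": force on the tool from outside, world axes, zero at the start; "torque": the same for the moment, N m; "grip_width": finger opening in m.
Only numpy, scipy, OpenCV 4.12 (cv2) and the standard library are available. Lean on these libraries where they do the work, as an engineer would, in place of code of your own. Each camera call takes 0.05 s, during which the arm holds its last target.

## Working session

There is one attempt and no reset: what is moved stays moved. The work goes in short steps, Python scripts to look and compute and a shell command to move; the robot and the scene stay as the last step left them, time stands still between calls to the robot, and variables do not carry over. Pictures are saved under pics/ and viewed, and the job is handed in when it is done.

```bash
mkdir -p pics; cat > h.py <<'E'
import numpy as np, cv2
from bench import arm, vision
def ray(im,u,v):
    R,_=cv2.Rodrigues(np.array(im["rvec"],float)); t=np.array(im["tvec"],float).reshape(3)
    d=R.T@np.linalg.inv(np.array(im["camera_matrix"]))@np.array([u,v,1.]); return -R.T@t,d
def plane(im,u,v,z):
    o,d=ray(im,u,v); return o+d*(z-o[2])/d[2]
def proj(im,P):
    p,_=cv2.projectPoints(np.array(P,float).reshape(-1,3),np.array(im["rvec"],float),np.array(im["tvec"],float),np.array(im["camera_matrix"],float),None); return p.reshape(-1,2)
def save(im,n,crop=None,s=1):
    c=im["color"][:,:,::-1]
    if crop: x0,y0,x1,y1=crop; c=c[y0:y1,x0:x1]
    cv2.imwrite("pics/"+n,cv2.resize(c,None,fx=s,fy=s,interpolation=cv2.INTER_CUBIC))
E
python3 - <<'E'
from h import *
for n in("scene","top"):
    im=vision.get_image(n); save(im,n+"0.png",s=1.5); print(n,ray(im,256,192))
print(arm.sense())
E
```

```text
scene (array([1.01203776, 0.45532133, 0.56200074]), array([-0.52271197, -0.56938515, -0.63492527]))
top (array([ 0.527126  , -0.02677002,  1.03232115]), array([ 0.06829034,  0.00723371, -0.99769821]))
{'time_s': 0.1, 'q': array([-60.36003639,  29.11940747, -13.61144495,  86.00139678,
         7.20155147,  65.82466385,  -8.87037094]), 'joint_velocities': array([ 0.0204782 , -0.14536883, -0.03881489, -0.15405719, -0.02924196,
        0.00827182, -0.03446774]), 'tau': array([-3.86980159e-03, -6.21837473e+01, -2.19417371e+00, -2.50202411e+01,
        1.25738815e-02,  7.86582503e-03,  2.80604417e-05]), 'position': array([0.25006021, 0.57237101, 0.25254148]), 'tcp_rot': array([-1.79913278e+02, -1.02741378e-04,  1.56405699e+02]), 'force': array([ 0.19799541,  0.04664428, -0.34112533]), 'torque': array([ 0.06578291,  0.00302116, -0.034882  ]), 'grip_width': 0.0852669297573718}
```

View pics/scene0.png

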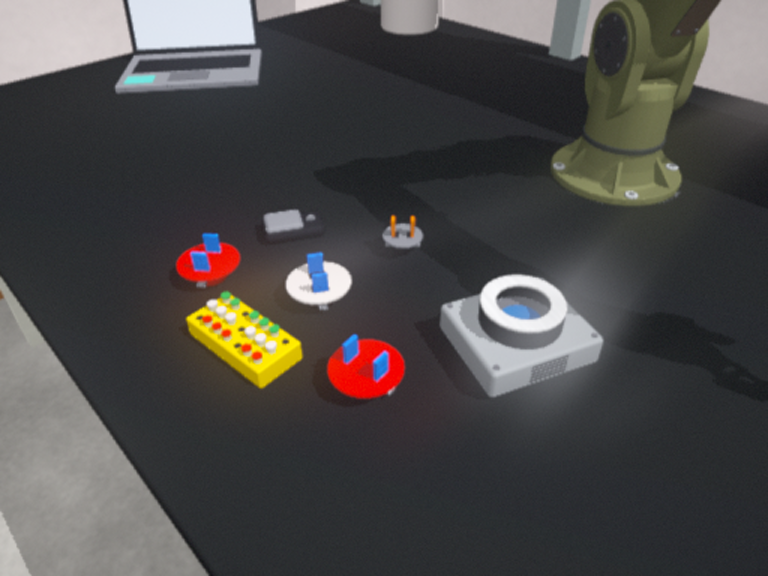

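View pics/top0.png

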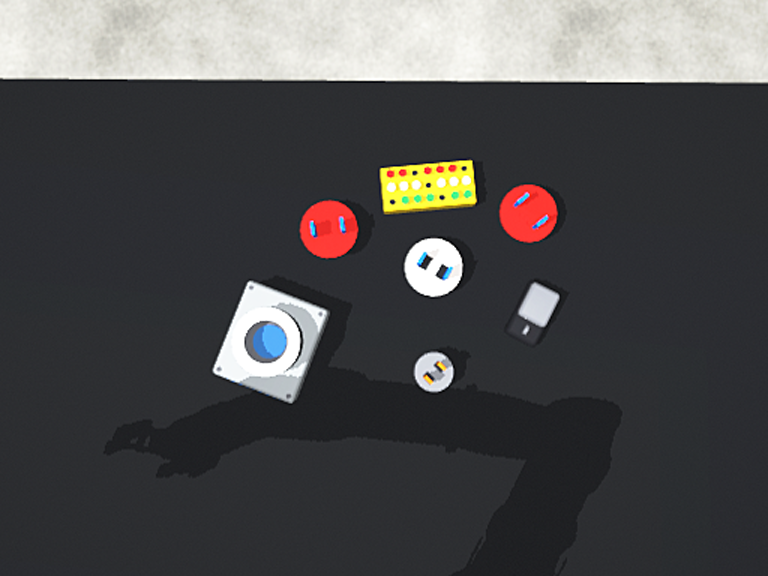

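The scene view (shown at 1.5x) has the white cap with blue tabs at (319,283), red look-alikes at (208,262) and (366,368), the small grey cap with orange tabs at (403,235), and the head's port at (523,305). In the top view the white cap is at (433,267), the reds at (329,229) and (528,213), the grey cap at (434,371), and the port at (266,341). Only the white cap with blue tabs fits the description.

```bash
python3 - <<'E'
from h import *
im=vision.get_image("top"); sc=vision.get_image("scene")
save(im,"crop1.png",(240,135,340,215),7)
save(sc,"crop1s.png",(180,155,245,215),8)
def comps(im,mask):
    n,l,s,c=cv2.connectedComponentsWithStats(mask.astype(np.uint8)); return [(l==i,s[i],c[i]) for i in range(1,n) if s[i][4]>3]
def white(im):
    h=cv2.cvtColor(im["color"],cv2.COLOR_RGB2HSV); return (h[...,2]>170)&(h[...,1]<40)
def blue(im):
    h=cv2.cvtColor(im["color"],cv2.COLOR_RGB2HSV); return (h[...,0]>95)&(h[...,0]<125)&(h[...,1]>120)&(h[...,2]>60)
for nm,I,seeds in(("top",im,[("cap",(289,178),.031),("rim",(177,227),.082)]),("scene",sc,[("cap",(213,189),.031),("rim",(348,203),.082)])):
    for what,s,z in seeds:
        for m,st,c in comps(I,white(I)):
            x,y,w,h,a=st
            if x<=s[0]<=x+w and y<=s[1]<=y+h and a>300 and a<6000:
                cn,_=cv2.findContours(m.astype(np.uint8),cv2.RETR_EXTERNAL,cv2.CHAIN_APPROX_NONE)
                k=cv2.convexHull(max(cn,key=cv2.contourArea)).reshape(-1,2)
                P=np.array([plane(I,u,v,z)[:2] for u,v in k])
                A=np.c_[2*P,np.ones(len(P))]; r=np.linalg.lstsq(A,(P**2).sum(1),rcond=None)[0]
                (c2,rr)=cv2.minEnclosingCircle(P.astype(np.float32)*1000)
                print(nm,what,st,"fit",r[:2],"diam",2*np.sqrt(r[2]+r[0]**2+r[1]**2),"enc",c2,2*rr)
    for m,st,c in comps(I,blue(I)): print(nm,"blue",st,c, plane(I,*c,.055))
E
```

```text
top cap [ 270  159   38   39 1024] fit [ 0.63058481 -0.09743092] diam 0.09232771066847285 enc (630.630859375, -97.46893310546875) 93.46210479736328
top rim [ 142  188   76   80 2976] fit [0.51241121 0.15568549] diam 0.17650661370863815 enc (512.085205078125, 151.9248046875) 190.71327209472656
top blue [275 114   3   2   4] [276.   114.75] [ 0.77692888 -0.06589496  0.055     ]
top blue [284 122   2   3   4] [284.75 123.  ] [ 0.75732678 -0.08656271  0.055     ]
top blue [293 131   3   2   4] [294.   131.25] [ 0.73777729 -0.10835825  0.055     ]
top blue [343 130   9   8  19] [346.63157895 133.73684211] [ 0.73248853 -0.23221718  0.055     ]
top blue [260 134   3   2   4] [261.   134.25] [ 0.73024601 -0.03071996  0.055     ]
top blue [355 146  10   6  17] [359.29411765 148.76470588] [ 0.69696702 -0.26167637  0.055     ]
top blue [207 148   3   6   9] [208.33333333 150.66666667] [0.69068188 0.09268039 0.055     ]
top blue [228 148   2   7  12] [228.5        151.16666667] [0.68973678 0.0453533  0.055     ]
top blue [208 155   3   3   6] [209.33333333 156.16666667] [0.67769096 0.09017678 0.
[... 483 characters left out ...]
fit [0.54528759 0.17943581] diam 0.17414778696446115 enc (546.9205932617188, 179.91273498535156) 184.64987182617188
scene blue [135 155  11  13 121] [140.46280992 160.31404959] [ 0.70376351 -0.25753451  0.055     ]
scene blue [128 169  11  11  98] [133.18367347 173.86734694] [ 0.74095682 -0.22380543  0.055     ]
scene blue [204 168  15  27 248] [211.25       180.62096774] [ 0.63595996 -0.09029524  0.055     ]
scene blue [336 204  17   8 102] [344.8627451  207.21568627] [0.50461466 0.14983934 0.055     ]
scene blue [228 223  11  18 131] [233.15267176 231.11450382] [0.6984872  0.05237268 0.055     ]
scene blue [249 235   9  18 114] [253.14912281 243.85964912] [0.69364915 0.09937915 0.055     ]
```

View pics/crop1.png

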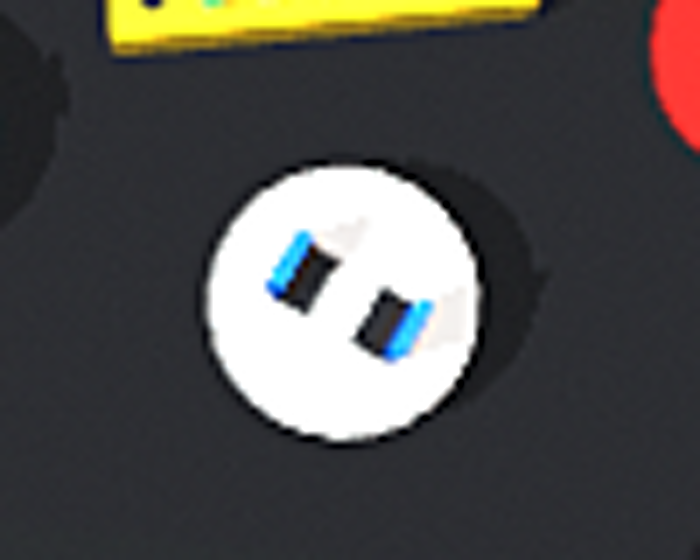

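View pics/crop1s.png

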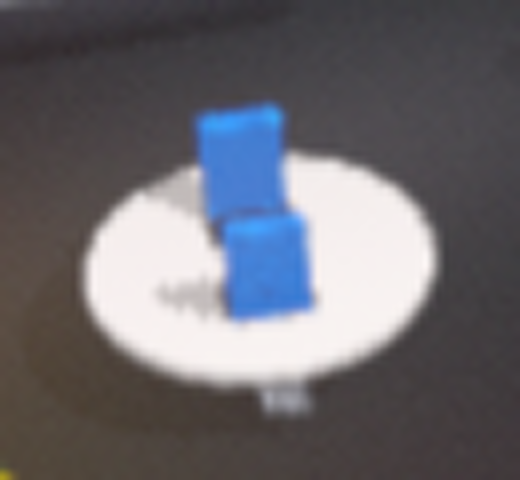

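The enlarged crops confirm it: white flange, two blue tabs, about 92 mm across at z = 0.031, and both views agree on (0.631,-0.097). The rim mask merged with the head, so I'll redo the rim and refine the tab yaw.

```bash
python3 - <<'E'
from h import *
im=vision.get_image("top"); sc=vision.get_image("scene")
save(im,"rimt.png",(135,180,225,275),6); save(sc,"rims.png",(285,170,410,265),6)
for nm,I,b in(("top",im,(177,227)),("scene",sc,(348,203))):
    g=I["color"].min(2).astype(int)
    for th in (225,235,245):
        n,l,s,c=cv2.connectedComponentsWithStats((g>th).astype(np.uint8))
        for i in range(1,n):
            x,y,w,h,a=s[i]
            if a>150 and x<b[0]<x+w and y<b[1]<y+h:
                cn,hi=cv2.findContours((l==i).astype(np.uint8),cv2.RETR_CCOMP,cv2.CHAIN_APPROX_NONE)
                for k,hh in zip(cn,hi[0]):
                    if cv2.contourArea(k)<150: continue
                    k=cv2.convexHull(k).reshape(-1,2)
                    P=np.array([plane(I,u,v,.082)[:2] for u,v in k])
                    r=np.linalg.lstsq(np.c_[2*P,np.ones(len(P))],(P**2).sum(1),rcond=None)[0]
                    print(nm,th,"hole" if hh[3]>=0 else "outer",r[:2].round(4),(2*np.sqrt(r[2]+r[0]**2+r[1]**2)).round(4))
# tab yaw: black slots inside the white flange and blue tops
c=im["color"][150:205,262:312].astype(int)
dark=(c.max(2)<70)
n,l,s,ce=cv2.connectedComponentsWithStats(dark.astype(np.uint8))
for i in range(1,n):
    if 5<s[i][4]<120:
        p=ce[i]+[262,150]; print("slot",s[i],p,plane(im,*p,.031))
E
```

```text
top 225 outer [0.5212 0.1561] 0.1656
top 225 hole [0.511  0.1584] 0.0685
top 235 outer [0.5219 0.1605] 0.1681
top 235 hole [0.5109 0.1583] 0.0691
top 245 outer [0.5218 0.181 ] 0.1446
top 245 hole [0.4898 0.1973] 0.0647
top 245 hole [0.5109 0.1583] 0.0691
scene 225 outer [0.5129 0.16  ] 0.1002
scene 225 hole [0.5122 0.1601] 0.0719
scene 235 outer [0.5134 0.1592] 0.0978
slot [18 20  8  9 32] [283.4375 174.375 ] [ 0.63831869 -0.08502984  0.031     ]
slot [29 27  7  8 31] [293.90322581 180.5483871 ] [ 0.6235907  -0.11010762  0.031     ]
```

View pics/rimt.png

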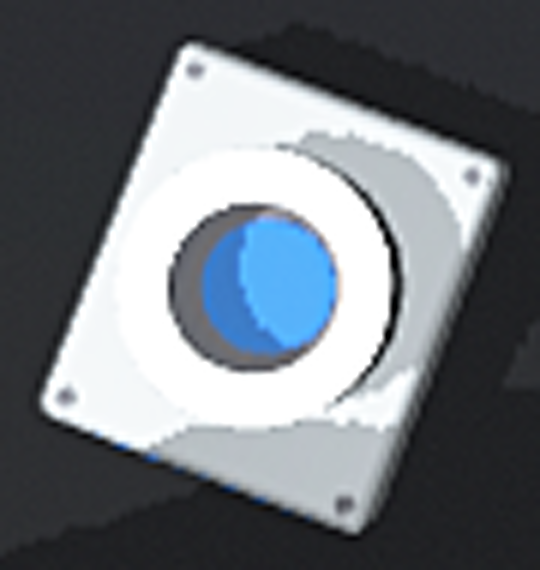

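View pics/rims.png

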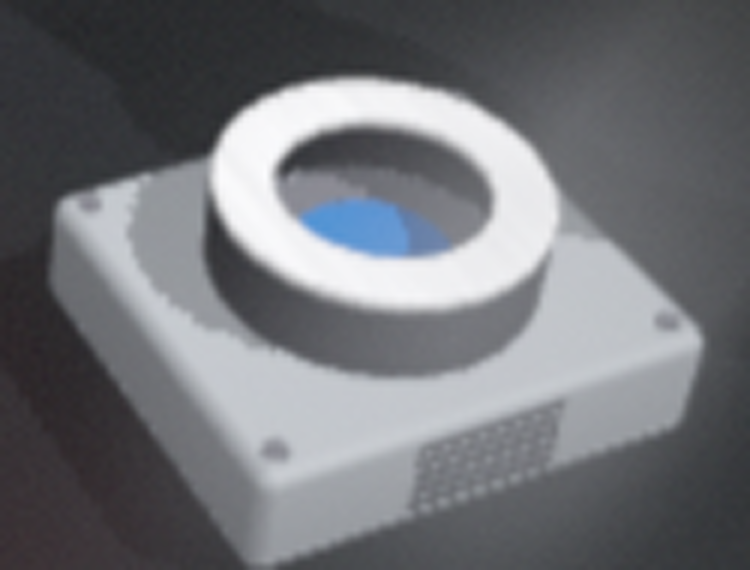

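Both views put the port at about (0.512,0.159), with the hole measuring about 69 mm against the given 66 mm. The slots and tabs agree on a squeeze direction of 60° and an axis at (0.631,-0.097), so the tool yaw is 150°. I'll move over now.

```bash
cat >> h.py <<'E'
from scipy.spatial.transform import Rotation as Ro
def to(x,y,z,yaw=150):
    s=arm.sense(); R=Ro.from_euler('xyz',s["tcp_rot"],degrees=True); T=Ro.from_euler('xyz',[180,0,yaw],degrees=True)
    d=np.array([x,y,z])-s["position"]
    print("t",round(s["time_s"],2),"pos",s["position"].round(4),"rpy",s["tcp_rot"].round(2),"F",s["force"].round(1),"w",round(s["grip_width"],4),"q",s["q"].round(0))
    print("turn",(R.inv()*T).as_rotvec().round(4),"shift(now)",R.inv().apply(d).round(4),"shift(after turn)",T.inv().apply(d).round(4),"n",np.linalg.norm(d)/.0625)
E
python3 -m crank '[0,0,0.112,0,0,0,0, 0,0,0,-0.0475,-0.0278,0.005,0, 0,0,0,-0.0475,-0.0278,0.005,0, 0,0,0,-0.0475,-0.0278,0.005,0, 0,0,0,-0.0475,-0.0278,0.005,0, 0,0,0,-0.0475,-0.0278,0.005,0, 0,0,0,-0.0475,-0.0278,0.005,0, 0,0,0,-0.0475,-0.0278,0.005,0, 0,0,0,-0.0475,-0.0278,0.005,0, 0,0,0,-0.0475,-0.0278,0.005,0]' 30
python3 -c "
from h import *
to(.631,-.097,.15)"
```

```text
time_s: 1.55
position: [0.4995, 0.1344, 0.206]
tcp_rot: [179.8, -0.0, 150.3]
force: [1.3, 0.5, 0.5]
grip_width: 0.0853
t 1.55 pos [0.4995 0.1344 0.206 ] rpy [ 1.7976e+02 -4.0000e-02  1.5035e+02] F [1.3 0.5 0.5] w 0.0853 q [-13.  22.  -7. 106.   3.  52.  39.]
turn [ 0.0043 -0.0007  0.006 ] shift(now) [-0.2288 -0.1363  0.0552] shift(after turn) [-0.2296 -0.1347  0.056 ] n 4.351841394126845
```

```bash
python3 -m crank '[0.004,0,0.006,-0.046,-0.027,0.0,0, 0,0,0,-0.046,-0.027,0.004,0, 0,0,0,-0.046,-0.027,0.008,0, 0,0,0,-0.046,-0.027,0.016,0, 0,0,0,-0.046,-0.027,0.016,0, 0,0,0,0,0,0,0]'
python3 -c "
from h import *
to(.631,-.097,.09)"
```

```text
time_s: 2.3
position: [0.6364, -0.1111, 0.1601]
tcp_rot: [-180.0, 0.1, 149.6]
force: [-0.3, 1.2, 0.5]
grip_width: 0.0852
t 2.3 pos [ 0.6364 -0.1111  0.1601] rpy [-1.7998e+02  1.3000e-01  1.4963e+02] F [-0.3  1.2  0.5] w 0.0852 q [10. 35. -4. 90.  3. 55. 65.]
turn [-0.0004  0.0022 -0.0064] shift(now) [0.0119 0.0095 0.0701] shift(after turn) [0.0117 0.0095 0.0701] n 1.1474769243091476
```

```bash
python3 -m crank '[0,0.002,-0.006,0.012,0.0095,0.02,0, 0,0,0,0,0,0.02,0, 0,0,0,0,0,0.02,0, 0,0,0,0,0,0,0]'
python3 -c "
from h import *
to(.631,-.097,.056)
for n in ('top','scene'):
    im=vision.get_image(n); save(im,n+'2.png',(200,110,340,240) if n=='top' else (140,90,300,230),4); print(n, proj(im,[.631,-.097,.031]))"
```

```text
time_s: 2.8
position: [0.6305, -0.0938, 0.0991]
tcp_rot: [179.9, -0.0, 150.0]
force: [-0.1, -0.1, 1.0]
grip_width: 0.0857
t 2.8 pos [ 0.6305 -0.0938  0.0991] rpy [ 1.7990e+02 -4.0000e-02  1.5004e+02] F [-0.1 -0.1  1. ] w 0.0857 q [ 9. 38. -4. 95.  4. 47. 63.]
turn [ 0.0018 -0.0007  0.0007] shift(now) [-0.0021 -0.0026  0.0431] shift(after turn) [-0.002  -0.0025  0.0431] n 0.6909780922698666
top [[288.43065866 177.44034223]]
scene [[212.0470843  187.19105065]]
```

View pics/scene2.png

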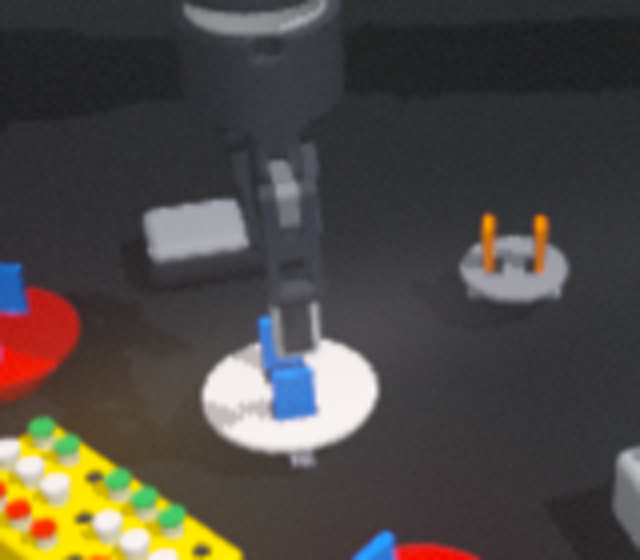

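View pics/top2.png

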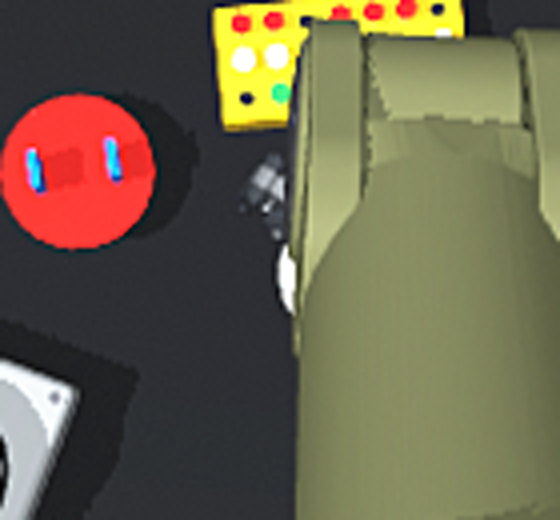

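The scene view shows the near finger at crop (295,325), over the near tab at (293,390), so the pads line up with the tabs across their width. The top view is hidden by the arm. I'll lower it.

```bash
python3 -m crank '[0,0,0,-0.002,-0.0025,0.014,0, 0,0,0,0,0,0.014,0, 0,0,0,0,0,0.01,0, 0,0,0,0,0,0,0]'
python3 -c "
from h import *
to(.631,-.097,.056)
im=vision.get_image('scene'); save(im,'scene3.png',(160,110,270,220),5)"
```

```text
time_s: 3.4
position: [0.6332, -0.0977, 0.0619]
tcp_rot: [179.8, 0.3, 150.0]
force: [-0.5, 0.4, -0.2]
grip_width: 0.0858
t 3.4 pos [ 0.6332 -0.0977  0.0619] rpy [179.78   0.27 150.01] F [-0.5  0.4 -0.2] w 0.0858 q [ 9. 41. -4. 96.  4. 43. 63.]
turn [0.0038 0.0047 0.0002] shift(now) [ 0.0023 -0.0005  0.0059] shift(after turn) [ 0.0023 -0.0005  0.0059] n 0.10128738711224398
```

View pics/scene3.png

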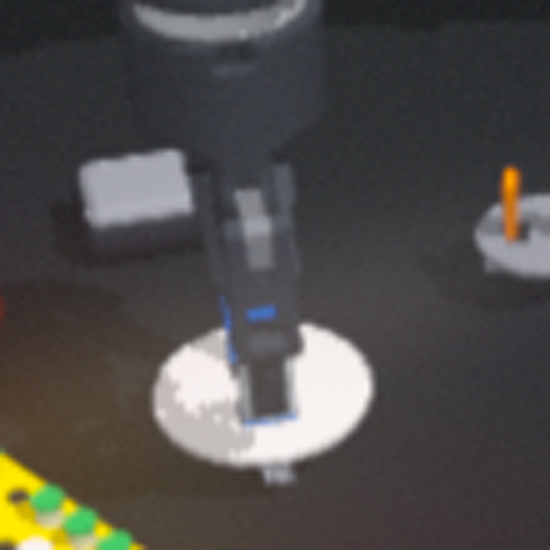

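Fingers straddle both tabs, with the near one centred at crop (268,385). I'll lower a touch more and close.

```bash
python3 -m crank '[0.004,0.005,0,0.002,-0.0005,0.005,0, 0,0,0,0,0,0,0.3, 0,0,0,0,0,0,0.5, 0,0,0,0,0,0,0.5, 0,0,0,0,0,0,0.5]' 40
python3 -c "
from h import *
to(.631,-.097,.056)
im=vision.get_image('scene'); save(im,'scene4.png',(160,110,270,220),5)"
```

```text
time_s: 4.08
position: [0.6321, -0.0971, 0.0582]
tcp_rot: [180.0, 0.1, 150.0]
force: [-0.5, 0.5, -0.5]
grip_width: 0.0426
t 4.08 pos [ 0.6321 -0.0971  0.0582] rpy [1.7997e+02 1.0000e-01 1.5002e+02] F [-0.5  0.5 -0.5] w 0.0426 q [ 9. 41. -4. 96.  4. 42. 63.]
turn [0.0005 0.0017 0.0004] shift(now) [ 0.001  -0.0005  0.0022] shift(after turn) [ 0.001  -0.0005  0.0022] n 0.039722704769802254
```

View pics/scene4.png

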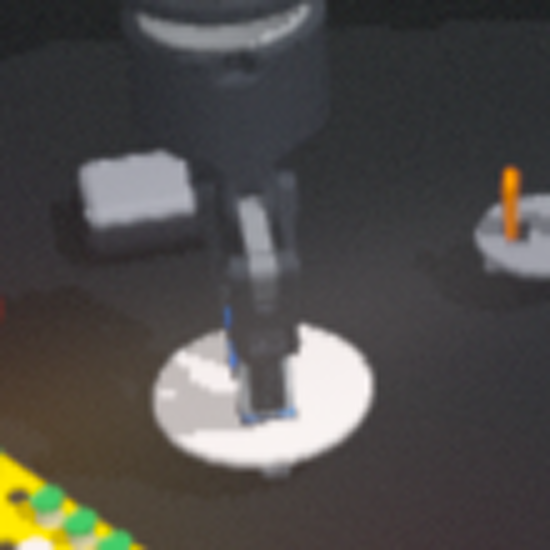

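```bash
python3 -m crank '[0,0,0,0,0,0.001,0.7, 0,0,0,0,0,0,1, 0,0,0,0,0,0,1, 0,0,0,0,0,0,1, 0,0,0,0,0,0,1]' 40
python3 -c "
from h import *
to(.631,-.097,.16)"
```

```text
time_s: 4.75
position: [0.6328, -0.0973, 0.059]
tcp_rot: [179.9, 0.2, 150.0]
force: [-0.8, -0.1, 2.8]
grip_width: 0.0258
t 4.75 pos [ 0.6328 -0.0973  0.059 ] rpy [179.94   0.22 150.01] F [-0.8 -0.1  2.8] w 0.0258 q [ 9. 41. -4. 96.  4. 42. 63.]
turn [0.0011 0.0038 0.0002] shift(now) [ 0.0013 -0.0005 -0.101 ] shift(after turn) [ 0.0017 -0.0006 -0.101 ] n 1.6162535357508643
```

Width reads 25.8 mm, not the expected 30, so I'll check before lifting.

```bash
python3 -m crank '[0,0,0,0,0,0,1, 0,0,0,0,0,0,1]'
python3 -c "
from h import *
to(.631,-.097,.16)
im=vision.get_image('scene'); save(im,'scene5.png',(180,140,250,210),8)"
```

```text
time_s: 5.0
position: [0.6328, -0.0973, 0.059]
tcp_rot: [179.9, 0.2, 150.0]
force: [0.7, -0.0, 1.9]
grip_width: 0.0256
t 5.0 pos [ 0.6328 -0.0973  0.059 ] rpy [179.94   0.21 150.01] F [ 0.7 -0.   1.9] w 0.0256 q [ 9. 41. -4. 96.  4. 42. 63.]
turn [0.001  0.0036 0.0002] shift(now) [ 0.0013 -0.0005 -0.1011] shift(after turn) [ 0.0017 -0.0006 -0.101 ] n 1.6169603050810828
```

View pics/scene5.png

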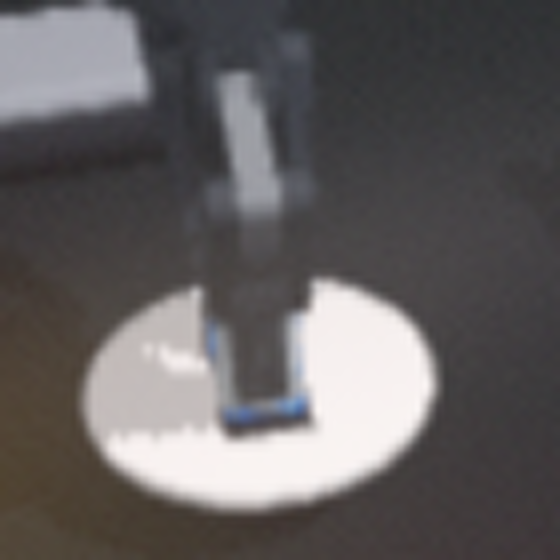

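The fingers hold both tabs, the width is stable, the slot shows in front of the near tab at crop (265,425), and the tooth is no longer visible. I'll lift.

```bash
python3 -m crank '[0,0,0,0,0,-0.01,1, 0,0,0,0,0,-0.015,1, 0,0,0,0,0,-0.03,1, 0,0,0,0,0,-0.04,1, 0,0,0,0,0,-0.04,1, 0,0,0,0,0,0,1]'
python3 -c "
from h import *
to(.512,.159,.19)
im=vision.get_image('scene'); save(im,'scene6.png',(140,60,300,210),4)"
```

```text
time_s: 5.8
position: [0.6324, -0.0972, 0.2019]
tcp_rot: [179.9, 0.3, 150.0]
force: [0.3, -0.2, -1.3]
grip_width: 0.026
t 5.8 pos [ 0.6324 -0.0972  0.2019] rpy [179.9    0.28 150.01] F [ 0.3 -0.2 -1.3] w 0.026 q [ 9. 32. -5. 88.  3. 59. 64.]
turn [0.0017 0.0048 0.0003] shift(now) [0.2324 0.1617 0.011 ] shift(after turn) [0.2324 0.1617 0.0119] n 4.5334106386841855
```

View pics/scene6.png

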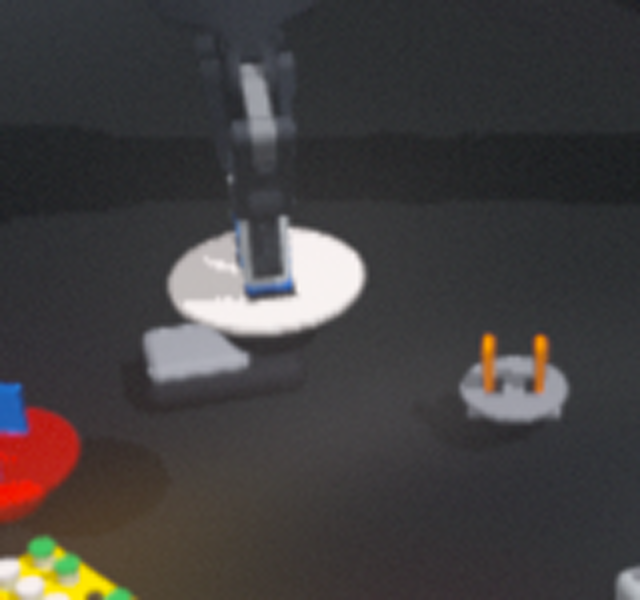

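The cap is up, level, centred at crop (267,280), and the grip is unchanged. I'll carry it over the port.

```bash
python3 -m crank '[0,0,0,0.018,0.0125,0,1, 0,0,0,0.033,0.023,0,1, 0,0,0,0.033,0.023,0,1, 0,0,0,0.033,0.023,0,1, 0,0,0,0.033,0.023,0,1, 0,0,0,0.033,0.023,0,1, 0,0,0,0.025,0.016,0,1, 0,0,0,0.012,0.008,0,1, 0,0,0,0,0,0,1, 0,0,0,0,0,0,1]'
python3 -c "
from h import *
to(.512,.159,.165)"
```

```text
time_s: 7.1
position: [0.5004, 0.1587, 0.1919]
tcp_rot: [-179.5, -0.9, 150.4]
force: [-0.1, 0.4, -0.9]
grip_width: 0.0257
t 7.1 pos [0.5004 0.1587 0.1919] rpy [-179.51   -0.85  150.42] F [-0.1  0.4 -0.9] w 0.0257 q [-16.  24.  -6. 105.   3.  52.  37.]
turn [-0.0085 -0.0149  0.0074] shift(now) [-0.0103  0.0062  0.0267] shift(after turn) [-0.0099  0.006   0.0269] n 0.46796552546614023
```

```bash
python3 -m crank '[-0.0085,-0.015,0.0075,-0.010,0.006,0.005,1, 0,0,0,0,0,0,1, 0,0,0,0,0,0,1]'
cat > m.py <<'E'
from h import *
def flange(z,seed,I=None,th=(200,215,230)):
    I=I or vision.get_image('scene'); g=I["color"].min(2).astype(int); print("flange z",round(z,4))
    b=proj(I,seed)[0]
    for t in th:
        n,l,s,c=cv2.connectedComponentsWithStats((g>t).astype(np.uint8))
        for i in range(1,n):
            x,y,w,h,a=s[i]
            if a>300 and x<b[0]<x+w and y<b[1]<y+h:
                cn,_=cv2.findContours((l==i).astype(np.uint8),cv2.RETR_EXTERNAL,cv2.CHAIN_APPROX_NONE)
                k=cv2.convexHull(max(cn,key=cv2.contourArea)).reshape(-1,2)
                P=np.array([plane(I,u,v,z)[:2] for u,v in k])
                r=np.linalg.lstsq(np.c_[2*P,np.ones(len(P))],(P**2).sum(1),rcond=None)[0]
                print(t,(x,y,w,h),r[:2].round(4),(2*np.sqrt(r[2]+r[0]**2+r[1]**2)).round(4))
    return I
E
python3 -c "
from m import *
to(.512,.159,.165)
z=arm.sense()['position'][2]-.028
I=flange(z,[.512,.159,z],th=(140,170,200,215)); save(I,'scene7.png',(270,100,430,260),4)
J=vision.get_image('top'); save(J,'top7.png',(120,170,260,290),4)"
```

```text
time_s: 7.48
position: [0.5143, 0.156, 0.1858]
tcp_rot: [-180.0, 0.1, 149.7]
force: [-0.7, -0.2, -1.3]
grip_width: 0.0254
t 7.47 pos [0.5143 0.156  0.1858] rpy [-1.7998e+02  1.1000e-01  1.4969e+02] F [-0.7 -0.2 -1.3] w 0.0254 q [-15.  25.  -6. 105.   3.  50.  37.]
turn [-0.0004  0.002  -0.0055] shift(now) [0.0035 0.0014 0.0208] shift(after turn) [0.0034 0.0014 0.0208] n 0.33880544354642245
flange z 0.1578
140 (np.int32(326), np.int32(152), np.int32(55), np.int32(33)) [0.5146 0.1582] 0.0943
170 (np.int32(326), np.int32(152), np.int32(55), np.int32(33)) [0.5144 0.1582] 0.0924
200 (np.int32(334), np.int32(156), np.int32(46), np.int32(28)) [0.514 0.159] 0.0892
215 (np.int32(334), np.int32(157), np.int32(46), np.int32(27)) [0.5141 0.1588] 0.0879
```

View pics/scene7.png

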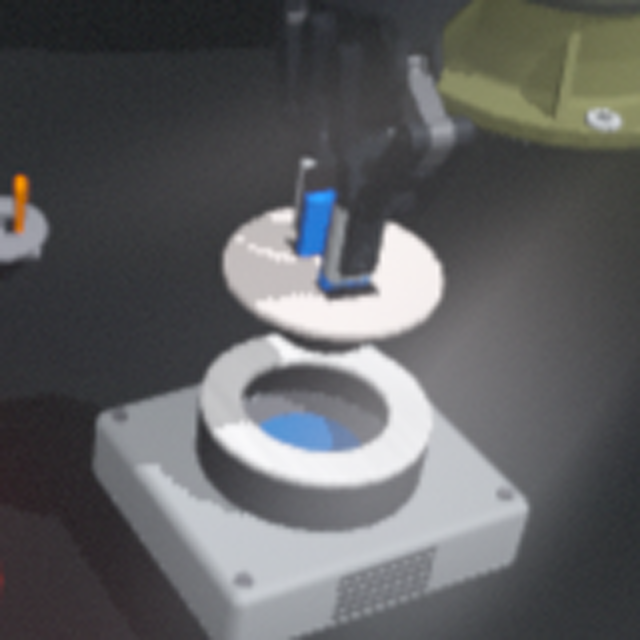

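View pics/top7.png

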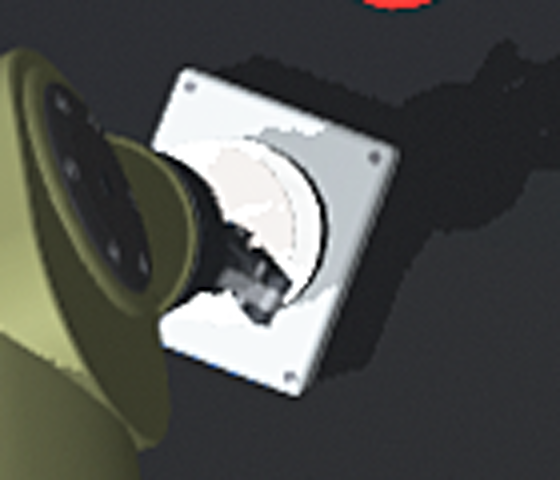

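The scene view shows the level cap above the port, with its flange at crop (333,272) and the rim at (316,412). Scene and top differences both put the TCP for a centred cap at about (0.513,0.158). I'll correct and lower to just above the rim.

```bash
python3 -m crank '[0,0.002,-0.0055,0.002,0.001,0.012,1, 0,0,0,0,0,0.012,1, 0,0,0,0,0,0.008,1, 0,0,0,0,0,0,1, 0,0,0,0,0,0,1]'
python3 -c "
from m import *
to(.513,.158,.13)
z=arm.sense()['position'][2]-.028
I=flange(z,[.512,.159,z],th=(140,170)); save(I,'scene8.png',(290,130,410,250),5)"
```

```text
time_s: 8.2
position: [0.5122, 0.1582, 0.151]
tcp_rot: [-179.9, -0.1, 150.1]
force: [-0.1, 0.4, -1.2]
grip_width: 0.0258
t 8.2 pos [0.5122 0.1582 0.151 ] rpy [-1.7993e+02 -7.0000e-02  1.5006e+02] F [-0.1  0.4 -1.2] w 0.0258 q [-16.  27.  -6. 107.   4.  46.  36.]
turn [-0.0012 -0.0012  0.0011] shift(now) [-0.0008  0.0002  0.021 ] shift(after turn) [-0.0008  0.0002  0.021 ] n 0.3370124640909543
flange z 0.123
140 (np.int32(296), np.int32(168), np.int32(106), np.int32(96)) [0.5737 0.1927] 0.2012
170 (np.int32(308), np.int32(168), np.int32(94), np.int32(84)) [0.5637 0.1908] 0.1857
```

View pics/scene8.png

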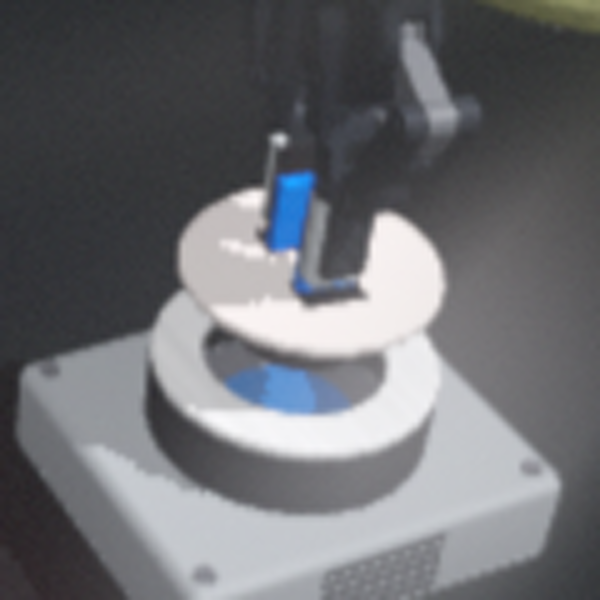

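The cap hovers just above the mouth (flange crop x 180–447, rim x 147–440). I'll lower it gently and watch the force.

```bash
python3 -m crank '[0,0,0,-0.0007,0,0.006,1, 0,0,0,0,0,0.006,1, 0,0,0,0,0,0.005,1, 0,0,0,0,0,0,1]'
python3 -c "
from m import *
to(.513,.158,.114)
I=vision.get_image('scene'); save(I,'scene9.png',(290,130,410,250),5); s=arm.sense()['position'][2]-.028
print(proj(I,[[.5128,.16,s],[.5128,.16,.082]]))"
```

```text
time_s: 8.75
position: [0.5132, 0.1579, 0.1333]
tcp_rot: [-180.0, -0.0, 150.1]
force: [0.6, 0.1, -1.2]
grip_width: 0.0259
t 8.75 pos [0.5132 0.1579 0.1333] rpy [-1.7997e+02 -3.0000e-02  1.5006e+02] F [ 0.6  0.1 -1.2] w 0.0259 q [-16.  29.  -6. 109.   4.  43.  36.]
turn [-0.0005 -0.0005  0.001 ] shift(now) [0.0002 0.     0.0193] shift(after turn) [0.0002 0.     0.0193] n 0.30915593544486164
[[350.21360323 190.82393173]
 [348.49057953 200.84358918]]
```

View pics/scene9.png

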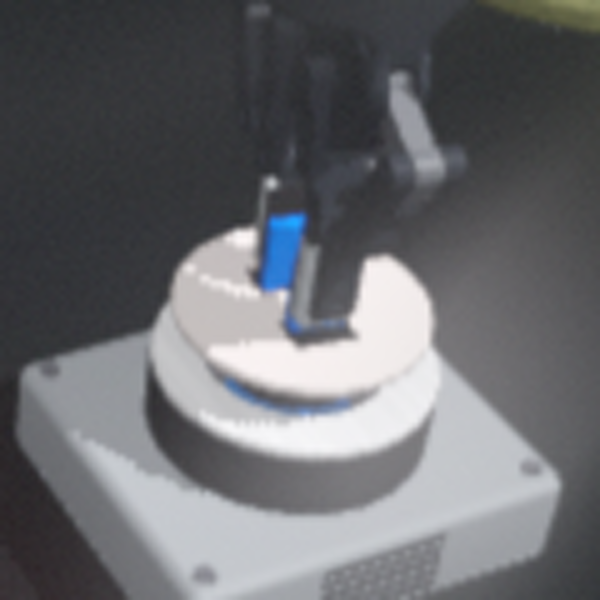

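Flange centre is at column 350.4, against 350.2 predicted for a centred cap, and there's no contact force. I'll keep lowering.

```bash
python3 -m crank '[0,0,0,0,0,0.005,1, 0,0,0,0,0,0.005,1, 0,0,0,0,0,0.004,1, 0,0,0,0,0,0,1]'
python3 -c "
from m import *
to(.513,.158,.114)"
```

```text
time_s: 9.3
position: [0.5134, 0.158, 0.1187]
tcp_rot: [-180.0, -0.0, 150.1]
force: [-0.1, 0.7, -0.8]
grip_width: 0.0257
t 9.3 pos [0.5134 0.158  0.1187] rpy [-1.8000e+02 -1.0000e-02  1.5006e+02] F [-0.1  0.7 -0.8] w 0.0257 q [-16.  30.  -6. 109.   4.  41.  36.]
turn [-0.     -0.0001  0.0011] shift(now) [ 0.0003 -0.0002  0.0047] shift(after turn) [ 0.0003 -0.0002  0.0047] n 0.07464339542311864
```

```bash
python3 -m crank '[0,0,0,0,0,0.003,1, 0,0,0,0,0,0.002,1, 0,0,0,0,0,0.001,1, 0,0,0,0,0,0,1]'
python3 -c "
from m import *
to(.513,.158,.113)
I=vision.get_image('scene'); save(I,'scene10.png',(290,130,410,250),5)"
```

```text
time_s: 9.8
position: [0.5136, 0.1581, 0.1141]
tcp_rot: [179.9, 0.1, 150.1]
force: [-0.5, -0.5, -0.8]
grip_width: 0.0256
t 9.8 pos [0.5136 0.1581 0.1141] rpy [1.7994e+02 6.0000e-02 1.5006e+02] F [-0.5 -0.5 -0.8] w 0.0256 q [-16.  30.  -6. 110.   4.  40.  36.]
turn [0.001 0.001 0.001] shift(now) [ 0.0005 -0.0004  0.0011] shift(after turn) [ 0.0005 -0.0004  0.0011] n 0.020535235400113486
```

View pics/scene10.png

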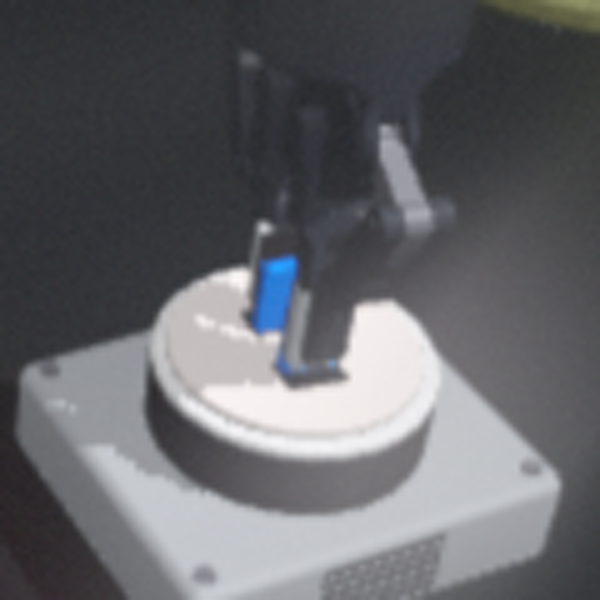

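The flange sits almost on the rim, concentric with it, but the force isn't up yet. I'll press down in 1 mm steps until contact.

```bash
python3 -m crank '[0,0,0,0,0,0.001,1, 0,0,0,0,0,0.001,1, 0,0,0,0,0,0,1]'
python3 -c "
from m import *
to(.513,.158,.113)"
```

```text
time_s: 10.22
position: [0.5138, 0.1581, 0.114]
tcp_rot: [179.9, 0.1, 150.1]
force: [-0.1, 0.0, -0.8]
grip_width: 0.0257
t 10.22 pos [0.5138 0.1581 0.114 ] rpy [1.7989e+02 1.3000e-01 1.5005e+02] F [-0.1  0.  -0.8] w 0.0257 q [-16.  30.  -6. 110.   4.  40.  36.]
turn [0.0019 0.0022 0.0009] shift(now) [ 0.0006 -0.0005  0.001 ] shift(after turn) [ 0.0006 -0.0005  0.001 ] n 0.020500830269682926
```

```bash
python3 -m crank '[0.002,0.002,0,0.0005,0,0.003,1]'
python3 -m crank '[0,0,0,0,0,0.002,1]'
```

```text
time_s: 10.35
position: [0.5141, 0.1582, 0.1135]
tcp_rot: [179.9, 0.1, 150.0]
force: [-11.7, -5.8, 49.9]
grip_width: 0.0258
time_s: 10.48
position: [0.514, 0.1582, 0.1137]
tcp_rot: [179.9, 0.2, 150.0]
force: [-8.8, -2.3, 24.7]
grip_width: 0.0258
```

There's firm contact at TCP z = 0.1137, against 0.114 predicted, so the flange is seated. I'll relax the push and let go.

```bash
python3 -m crank '[0,0,0,0,0,0,1]'; python3 -m crank '[0,0,0,0,0,0,0.3, 0,0,0,0,0,0,0.1, 0,0,0,0,0,0,0, 0,0,0,0,0,0,0,0,0,0,0,0,0,0]'
python3 -c "
from m import *
to(.513,.158,.113)
I=vision.get_image('scene'); save(I,'scene11.png',(290,130,410,250),5)"
```

```text
time_s: 10.6
position: [0.5141, 0.1582, 0.1143]
tcp_rot: [179.9, 0.2, 150.0]
force: [0.3, -0.5, -0.9]
grip_width: 0.0256
time_s: 11.22
position: [0.5142, 0.1582, 0.113]
tcp_rot: [179.9, 0.2, 150.0]
force: [0.4, -1.0, 0.7]
grip_width: 0.0852
t 11.22 pos [0.5142 0.1582 0.113 ] rpy [1.7990e+02 1.6000e-01 1.5001e+02] F [ 0.4 -1.   0.7] w 0.0852 q [-16.  30.  -6. 110.   4.  40.  36.]
turn [0.0017 0.0028 0.0002] shift(now) [ 0.0009 -0.0008  0.    ] shift(after turn) [ 0.0009 -0.0008  0.    ] n 0.019427870358401506
```

View pics/scene11.png

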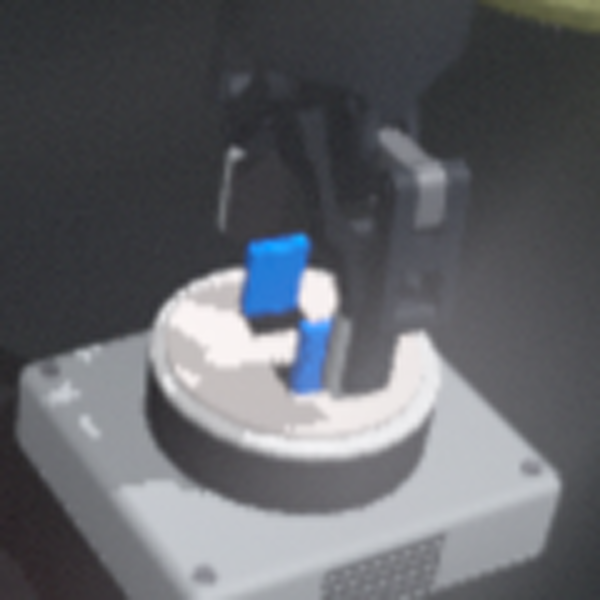

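The tabs, at crop (275,275) and (312,355), have sprung apart and the flange lies flat on the rim. I'll back straight up, then move aside.

```bash
python3 -m crank '[0,0,0,0,0,-0.01,0, 0,0,0,0,0,-0.02,0, 0,0,0,0,0,-0.04,0, 0,0,0,0,0,-0.05,0, 0,0,0,0,0.05,-0.02,0, 0,0,0,0,0.055,0,0, 0,0,0,0,0.055,0,0, 0,0,0,0,0.05,0,0, 0,0,0,0,0.03,0,0, 0,0,0,0,0,0,0]'
cat > f.py <<'E'
from m import *
to(.513,.158,.113)
I=vision.get_image('scene'); save(I,'scene12.png',(290,150,410,250),6)
J=vision.get_image('top'); save(J,'top12.png',(120,170,240,290),5)
for nm,im in(('scene',I),('top',J)):
    h=cv2.cvtColor(im["color"],cv2.COLOR_RGB2HSV); b=((h[...,0]>95)&(h[...,0]<125)&(h[...,1]>120)&(h[...,2]>60)).astype(np.uint8)
    n,l,s,c=cv2.connectedComponentsWithStats(b); p=proj(im,[.512,.159,.1])[0]
    for i in range(1,n):
        if s[i][4]>8 and np.hypot(*(c[i]-p))<35: print(nm,s[i],plane(im,*c[i],.110))
E
python3 f.py
```

```text
time_s: 12.52
position: [0.6371, 0.3704, 0.266]
tcp_rot: [179.6, 0.3, 149.8]
force: [0.1, -0.3, 0.9]
grip_width: 0.0854
t 12.53 pos [0.6371 0.3704 0.266 ] rpy [179.63   0.33 149.8 ] F [ 0.1 -0.3  0.9] w 0.0854 q [-29.  39.  -7.  65.   4.  76.  25.]
turn [ 0.0064  0.0058 -0.0036] shift(now) [ 0.0013 -0.247   0.1514] shift(after turn) [ 0.0013 -0.246   0.153 ] n 4.634845884589038
scene [339 176  13  17 177] [0.50923553 0.14410184 0.11      ]
scene [349 194  13  14 133] [0.53273823 0.18320678 0.11      ]
top [163 218   8   9  44] [0.52419777 0.17564648 0.11      ]
top [180 227   8  10  40] [0.50229345 0.1377717  0.11      ]
```

View pics/scene12.png

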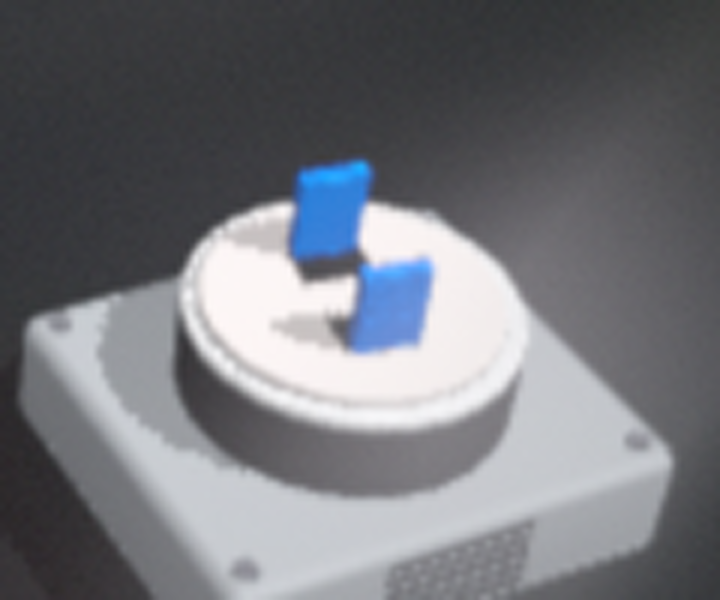

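View pics/top12.png

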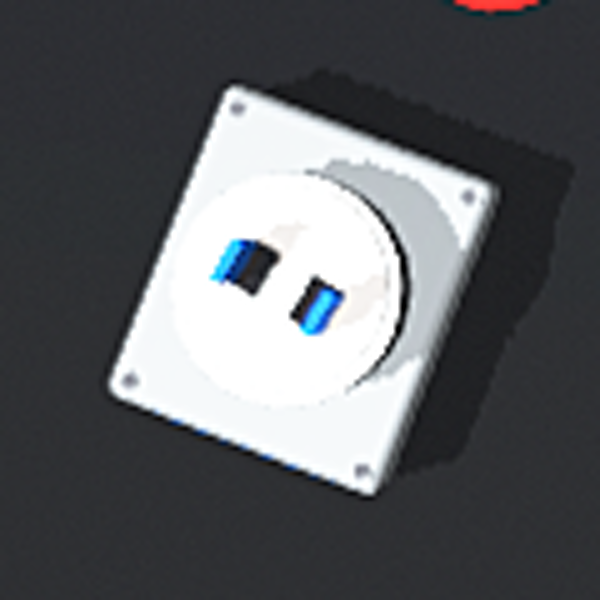

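Flange is flat and concentric on the rim, with both tabs sprung out. They're 43.8 mm apart in the top view, against 44.3 mm by the same measure when the cap was loose. The arm is clear and still, so I'm handing in.

```bash
python3 -c "
from bench import arm
print(abs(arm.sense()['joint_velocities']).max()); arm.close_job()"
```

```text
1.2768015940912085
the job is handed in; nothing more can be done
```

The white dust cap is seated in the port and, as far as the images show, locked under the rim. I squeezed its two blue tabs, carried it over, lowered it until the flange met the rim, and let go. The job was handed in at about 12.6 s of the 40 s allowed.

- **Seating:** contact came at a tool height of 113.7 mm, against 114 mm expected. The last images show the flange flat and concentric on the rim.
- **Locking:** both tabs sprang back to 44 mm apart, the same spacing measured when the cap was loose. I did not tug on the cap to test the lock, and the teeth cannot be seen under the rim.
- **Arm:** it backed straight off and touches nothing.

Two readings were off:
- **Grip width:** the gripper read about 25.7 mm when squeezed, where 30 mm was expected. The hold stayed steady throughout.
- **Seating force:** the seating push peaked at about 50 N of wrist force on the cap. That is under the 120 N wrist limit but above the 40 N limit set for the arm or gripper body. I took that limit not to apply because the push went through the fingers and the cap.

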